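# Unlock the valve press and hold the key turned

### The job

The lever of the valve press is locked. Pull the key straight up out of its sprung holder, push it fully home in the lock barrel on the press base, working it past the sticky pins before you turn it, then turn it a quarter clockwise (seen from above) to the stop so the bolt draws back. The barrel springs back if let go, so finish while still gripping the key and holding it turned, and leave the tin, tyre lever and hammer where they lie.

Things in the scene. Friction and masses are not known exactly. Their poses are not given: they have to be found in the camera images.
- key_bow (a point): Centre of the flat bow (grip plate, 34 x 10 x 36 mm, dark disc on each face) of the loose steel key, 79 mm long, 90 g. z runs up the key away from the blade, x along the bow's width, y through its thickness (grip across y). Starts upright, blade down, in the holder. The tip is 61 mm and the shoulder's underside 26 mm below this point. Alike both ways round: fits after a half turn too.
- key_tip (a point): Tip of the key's blade on its centre line, axes as key_bow. The blade is 14 (x) x 6 (y) mm, 35 mm long, in the plane of the bow, with a rounded tip and a shallow notch across each face; above it a shoulder 18 x 11 mm, 8 mm high, then the bow.
- holder_mouth (a point): Centre of the slot in the top of the key holder, a fixed dark iron block 60 x 50 mm, 46 mm high, on a 100 x 50 mm foot; x along the slot. The key's shoulder rests on this top. A sprung ball sits in the blade's notch: a straight upward pull of about 4 to 14 N frees it within the first 6 mm; the blade is out after lifting 35 mm.
- lock_mouth (a point): Centre of the key slot at the top of the round brass lock barrel (40 mm across), 78 mm above the counter; z up the axis, x along the slot; turns with the barrel. Slot 15.6 (x) x 7.6 (y) mm, 40 mm deep; outside 12 mm radius a rim stands 1.5 mm proud. With the key home the shoulder rests on the barrel: key_bow is 26 mm above this point, key_tip 35 mm below.
- press: Fixed dark iron press; origin on the counter under the lock axis. Lock housing 90 x 90 mm, 75 mm high. The column with a spoked lever, up to 260 mm high, stands 210 mm along -y. In the barrel two sprung sticky pins, 12 and 24 mm down, press on the blade's flat faces: pushing in takes up to about 20 N, and rocking the yaw by some 0.03 rad helps.
- lock (a joint): Turn of the lock barrel in rad: 0 at rest, growing clockwise seen from above (yaw falling), hard stop at 1.5 (a quarter turn). A spring drives it back to 0 with 0.05 N m at rest, 0.11 N m at the stop. The key has about 0.12 rad of play in the slot, so turn the key about 1.6 rad.
- tin (a point): Centre of the base of an open tin of brass valve cores, 68 mm across, 50 mm high: leave it alone.
- tyre_lever (a point): Middle of the underside of a steel tyre lever lying flat, about 280 mm long, 22 mm wide, 10 mm high, along its x: leave it alone.
- hammer_grip (a point): On the handle of a hammer with a red head, 260 mm long, lying along its x: leave it alone.
There are look-alikes about, which are no part of the job. Of the things shaped like the part that bears holder_mouth, the dark steel one is meant. There is more than one size of the part that bears key_bow; the job needs the smaller.

How it is judged:
By the outcome, as a careful person would: the job done as asked, in the order asked, and still so for the second after the job is handed in, while the arm keeps its last pose, push and grip.
It also fails if it takes over 48 s, if anything falls off the work surface, if the arm or the gripper's body presses on something with over 40 N, if the wrist force passes 120 N, or if a joint passes its speed limit or range.

### The arm

A 7-joint arm with a two-finger parallel gripper is mounted at the origin on the work surface. World frame = base frame: x ahead of the robot, y to its left, z up, the work surface at z = 0. Lengths are in m, angles in rad, forces in N, time in s.
With the tool pointing down it reaches from about 0.425 to 0.925 m from the base axis. Payload 6.8 kg.
Tool frame: the origin (TCP) lies on the front face of the gripper's body, between the roots of the fingers; the fingertips stand 73 mm ahead of it and the grasp point (between the pads) lies 54 mm ahead of it (env.nose_length is the distance from the TCP to the fingertips, in m); z points along the fingers, y is the direction in which the jaws open and shut (so a half turn about z gives the same grasp; the last joint's range is limited). The gripper opens to 85 mm and grips with 20 to 120 N. Pads are 22 mm wide; open, the fingers measure 114 mm over their backs; the gripper's body (76 mm by 85 mm) begins 54 mm behind the grasp point. The pads swing forward as they close: fully open they stand 13 mm farther back than shut.
Start: joints at [-1.332, 0.477, 0.022, 1.555, -0.011, 1.109, -0.083], TCP at [0.229, 0.635, 0.304] pointing down, gripper open.
Joint ranges: [-2.96, 2.96], [-0.34, 2.1], [-1.41, 1.46], [0.24, 2.44], [-1.37, 4.51], [0.17, 1.92], [-2.96, 2.96]. Speed limits (rad/s): [2.39, 2.39, 3.14, 3.14, 3.14, 3.14, 3.14].

### API

Orientations are given as a unit quaternion [w, x, y, z].
In Python, from cell import env, kin, camera, calibration, job gives the robot as it stands. The module is installed in compiled form; this text tells all that it offers. Calls block until the motion is done:
- env.reach(position, orientation): joint-space move of the TCP to a pose.
- env.movel(position, velocity=0.15, rot=None, stop_force=None): straight line of the TCP; rot=None keeps the orientation; velocity is the mean speed in m/s. With stop_force (N) it stops when the force on the tool has changed by that much, and returns True; else False.
- env.goto_joints(angles): joint-space move.
- env.grip(opening, f_grip=None): finger opening in m; f_grip is the grip in N (None keeps the last); returns when the fingers have stopped.
- env.dwell(seconds).
- kin.inverse_kinematics(position, orientation): joint angles nearest the present ones, or None.
- env.get_state(): the state.
- camera(name): name is "scene" or "top" or "wrist"; returns (picture, depth): 420x560x3 uint8, blue, green, red; 420x560 float32, m along the optical axis (not along the pixel's ray), 0 where there is no reading.
- calibration(name): a dict with "fx", "fy", "cx", "cy" (pixels), "rvec" (rotation vector, rad) and "tvec" (3), from world to camera coordinates, as OpenCV has them. Camera axes: x right, y down, z forward; pixel columns grow to the right and rows downward; lengths in m; the calibration is good to about 2 mm. A picture is of the moment at which its call begins: read the wrist's pose just before it. calibration takes no time and is no camera call; for the wrist camera it gives the pose at the moment of the call.
A pose or a line that the arm cannot do raises env.PlanningError and nothing moves.
- job.job_done(): hands the job in, once; it reports no verdict.
The state is a dict: "time": time; "qpos": joint angles; "joint_velocities": joint speeds; "joint_torque": joint torques, N m; "tcp_pos": TCP position; "orientation": TCP orientation; "force": force on the tool from outside, world axes, zero at the start; "torque": the same for the moment, N m; "opening": finger opening in m.
Only numpy, scipy, OpenCV 4.12 (cv2) and the standard library are available. Lean on these libraries where they do the work, as an engineer would, in place of code of your own. Each camera call takes 0.05 s, during which the arm holds its last target.

## Working session

There is one attempt and no reset: what is moved stays moved. The work goes in short steps, each a Python script; the robot and the scene stay as the last script left them, time stands still between calls to the robot, and variables do not carry over. Pictures are saved under pics/ and viewed, and the job is handed in when it is done.

```bash
mkdir -p pics; ls; python3 - <<'E'
from cell import env, kin, camera, calibration, job
import cv2,numpy as np
for n in("scene","top","wrist"):
    p,d=camera(n); cv2.imwrite(f"pics/{n}0.png",p); np.save(f"pics/{n}0.npy",d)
    print(n,calibration(n))
s=env.get_state();print(s["time"],s["tcp_pos"],s["orientation"],s["opening"],env.nose_length)
E
```

```text
pics
scene {'fx': 472.47460883743406, 'fy': 472.47460883743406, 'cx': 272.74003784714006, 'cy': 210.76257548416862, 'rvec': array([ 2.01902202,  1.01964413, -0.48735539]), 'tvec': array([-0.4684723 , -0.19467127,  1.29757758])}
top {'fx': 383.03529973276443, 'fy': 383.03529973276443, 'cx': 276.1639412808211, 'cy': 211.8540286613701, 'rvec': array([ 2.17433271, -2.19376088,  0.13025383]), 'tvec': array([0.11865256, 0.6064481 , 0.89562094])}
wrist {'fx': 333.4198391843813, 'fy': 333.4198391843813, 'cx': 277.1099569341401, 'cy': 208.85095194688108, 'rvec': array([-2.34525999, -1.64693087, -0.26537694]), 'tvec': array([-0.67458517, -0.04187667,  0.38039345])}
0.15 [0.22930863 0.63449821 0.30317187] [-6.32897957e-05  1.72524026e-01  9.85005077e-01 -6.73911216e-04] 0.08529569018559581 0.0726
```

View pics/scene0.png

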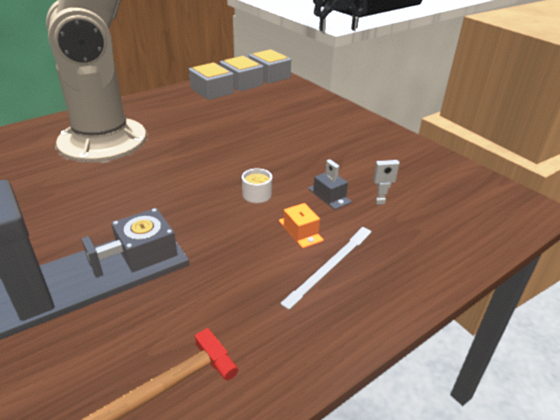

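View pics/top0.png

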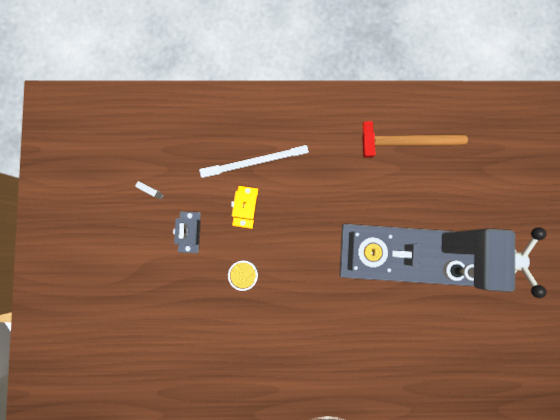

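View pics/wrist0.png

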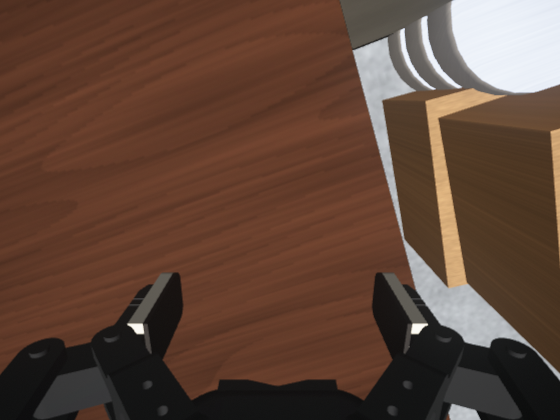

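The scene view shows the dark holder with its key at (331,178), an orange look-alike holder at (301,222), a larger loose key at (385,180) and the lock barrel at (143,228). In the top view the holder is at about (187,232) and the barrel at (373,252). Next I'll measure them.

```bash
cat > h.py <<'E'
import numpy as np,cv2
from scipy.spatial.transform import Rotation as R
def w2c(c): return R.from_rotvec(np.ravel(c["rvec"])).as_matrix(),np.ravel(c["tvec"])
def cloud(d,c):
    v,u=np.mgrid[:d.shape[0],:d.shape[1]]
    P=np.stack([(u-c["cx"])/c["fx"]*d,(v-c["cy"])/c["fy"]*d,d],-1)
    r,t=w2c(c); P=(P-t)@r; P[d<=0]=np.nan
    return P
def proj(p,c):
    r,t=w2c(c); q=r@np.asarray(p)+t
    return c["fx"]*q[0]/q[2]+c["cx"],c["fy"]*q[1]/q[2]+c["cy"]
def down(yaw): # tool down; tool y axis (jaw) at world angle yaw
    y=np.array([np.cos(yaw),np.sin(yaw),0]);z=np.array([0,0,-1.]);x=np.cross(y,z)
    q=R.from_matrix(np.stack([x,y,z],1)).as_quat(); return np.r_[q[3],q[:3]]
E
python3 - <<'E'
from cell import calibration
from h import *
for n in("top","scene"):
    c=calibration(n);d=np.load(f"pics/{n}0.npy");P=cloud(d,c)
    print(n)
    regs={"top":dict(hold=(165,205,205,260),lock=(340,405,222,285),table=(300,330,300,330)),"scene":dict(hold=(310,350,158,210),lock=(110,180,205,270),dec=(370,400,155,205))}[n]
    for k,(a,b,e,f) in regs.items():
        q=P[e:f,a:b].reshape(-1,3); q=q[np.isfinite(q[:,0])]
        h=np.histogram(q[:,2],np.arange(-.01,.15,.005)); print(k,[(round(float(z),3),int(m)) for m,z in zip(*h) if m])
        if k=="hold":
            for lo,hi in((.04,.052),(.058,.12)):
                m=q[(q[:,2]>lo)&(q[:,2]<hi)]; print(lo,len(m),m.mean(0),m.min(0),m.max(0), cv2.minAreaRect((m[:,:2]*1000).astype(np.float32)))
        if k=="lock":
            for lo,hi in((.07,.076),(.0765,.084)):
                m=q[(q[:,2]>lo)&(q[:,2]<hi)]; print(lo,len(m),m.mean(0), cv2.minAreaRect((m[:,:2]*1000).astype(np.float32)))
    im=cv2.imread(f"pics/{n}0.png")
    A=[v for k,v in regs.items() if k!="table"]
    cv2.imwrite(f"pics/{n}z.png",np.hstack([cv2.resize(im[e:f,a:b],(380,380),interpolation=cv2.INTER_CUBIC) for a,b,e,f in A[:2]]))
E
```

```text
top
hold [(-0.005, 479), (0.0, 810), (0.005, 256), (0.01, 24), (0.015, 12), (0.02, 6), (0.025, 12), (0.03, 14), (0.035, 13), (0.04, 87), (0.045, 352), (0.05, 11), (0.055, 7), (0.06, 5), (0.065, 7), (0.07, 7), (0.075, 6), (0.08, 9), (0.085, 35), (0.09, 37)]
0.04 445 [0.56282537 0.32413579 0.04633293] [0.53421578 0.29996398 0.04020957] [0.59321705 0.35256669 0.05144114] ((563.4815673828125, 326.2386779785156), (51.00783157348633, 58.97673034667969), 88.37882232666016)
0.058 110 [0.56237766 0.32405086 0.08372475] [0.54704956 0.3200656  0.05839636] [0.57897085 0.33172409 0.09364585] ((563.067138671875, 325.7609558105469), (10.855013847351074, 32.343231201171875), 86.70365905761719)
lock [(-0.005, 197), (0.0, 458), (0.005, 35), (0.01, 48), (0.015, 1211), (0.02, 312), (0.025, 20), (0.03, 28), (0.035, 23), (0.04, 23), (0.045, 22), (0.05, 28), (0.055, 53), (0.06, 71), (0.065, 25), (0.07, 293), (0.075, 1111), (0.08, 121)]
0.07 556 [ 0.51173213 -0.10244339  0.07464399] ((510.569580078125, -104.73837280273438), (90.8355941772461, 89.9983139038086), 85.64036560058594)
0.0765 844 [ 0.50975048 -0.
[... 1018 characters left out ...]
8), (0.05, 147), (0.055, 181), (0.06, 138), (0.065, 127), (0.07, 534), (0.075, 1031), (0.08, 31)]
0.07 872 [ 0.5158611  -0.10585503  0.07441234] ((508.0663757324219, -102.22062683105469), (91.05137634277344, 94.3380126953125), 85.76335906982422)
0.0765 572 [ 0.51048924 -0.10407034  0.07793451] ((509.8600158691406, -102.91680908203125), (89.29778289794922, 89.55223083496094), 85.87056732177734)
dec [(-0.005, 313), (0.0, 486), (0.005, 15), (0.01, 20), (0.015, 18), (0.02, 14), (0.025, 9), (0.03, 13), (0.035, 23), (0.04, 17), (0.045, 7), (0.05, 25), (0.055, 29), (0.06, 28), (0.065, 41), (0.07, 43), (0.075, 49), (0.08, 43), (0.085, 42), (0.09, 43), (0.095, 44), (0.1, 47), (0.105, 47), (0.11, 82)]
```

View pics/topz.png

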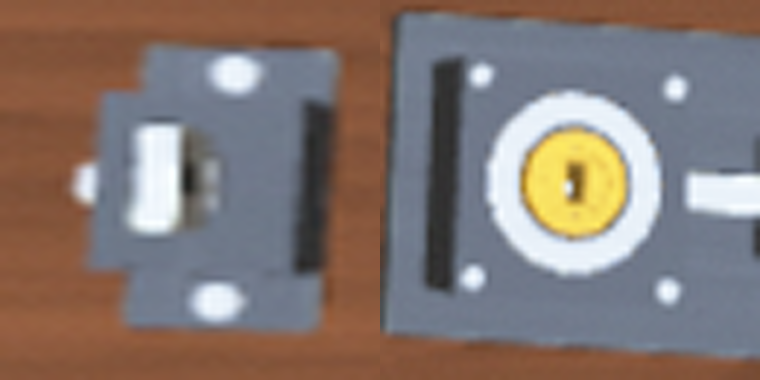

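View pics/scenez.png

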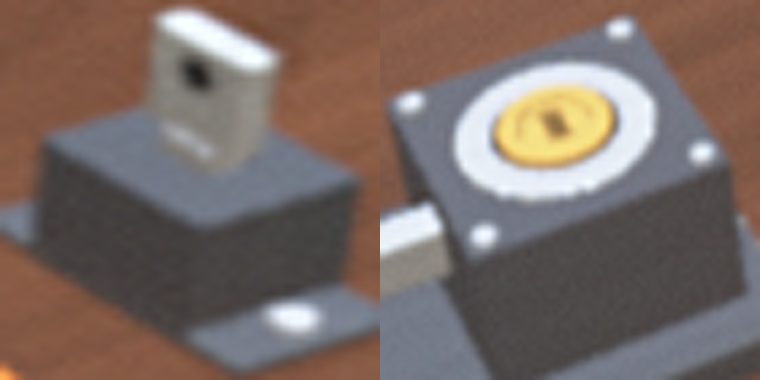

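Results agree with the given sizes: holder 51x59 mm with its top at 46 mm, and the bow top at about 90 mm. The lock top is at about 78 mm at (0.510,-0.104). Both slots run roughly along world x. Before moving, I'll check IK and joint ranges for both jaw orientations.

```bash
python3 - <<'E'
from cell import kin,env
from h import *
K=np.array([.563,.326]);L=np.array([.510,-.104])
for off in(87,-93):
  print(off)
  for nm,p,z,y in(("K",K,.126,0),("Khi",K,.24,0),("L",L,.158,-1),("Lhi",L,.24,-1),("Lturn",L,.158,-60),("Lturn",L,.158,-96)):
    q=kin.inverse_kinematics(np.r_[p,z],down(np.deg2rad(off+y))); print(nm,None if q is None else np.round(q,2))
c=env.get_state(); print(c["qpos"])
E
```

```text
87
K [-0.66  0.64  0.05  1.75 -0.04  0.76  0.93]
Khi [-0.68  0.5   0.08  1.68 -0.05  0.96  0.94]
L [-0.29  0.46  0.47  2.07 -0.33  0.68  1.89]
Lhi [-0.46  0.35  0.66  2.02 -0.28  0.86  1.87]
Lturn [-0.51  0.54  0.77  2.08 -0.57  0.74  1.1 ]
Lturn [-0.58  0.59  0.88  2.09 -0.66  0.77  0.56]
-93
K [-1.04  0.72  0.61  1.78 -0.55  0.81 -1.79]
Khi [-1.1   0.59  0.69  1.71 -0.43  1.   -1.88]
L [-0.69  0.69  1.06  2.09 -0.83  0.86 -0.77]
Lhi [-0.74  0.51  1.1   2.03 -0.57  0.94 -0.98]
Lturn [-0.77  0.87  1.27  2.09 -1.03  1.02 -1.61]
Lturn [-0.77  0.87  1.27  2.09 -1.03  1.02 -2.24]
[-1.33210265  0.47760083  0.02234779  1.55618513 -0.01148449  1.1092887
 -0.0831136 ]
```

```bash
python3 - <<'E'
from cell import kin,env,calibration
from h import *
s=env.get_state();c=calibration("wrist");r,t=w2c(c)
q=s["orientation"];T=R.from_quat([q[1],q[2],q[3],q[0]]).as_matrix()
print("cam in tool",T.T@(-r.T@t-s["tcp_pos"])); print("cam axes in tool",np.round(T.T@r.T,3))
for a in(.054,.1,.14,.16,.2): print(a,[np.round(proj(s["tcp_pos"]+T@np.array([x,0,a]),c)) for x in(-.04,0,.04)])
E
```

```text
cam in tool [ 0.08061992  0.0003333  -0.07002728]
cam axes in tool [[ 0.    -0.949 -0.316]
 [ 1.     0.     0.   ]
 [ 0.    -0.316  0.949]]
0.054 [array([276., 370.]), array([276., 296.]), array([276., 207.])]
0.1 [array([277., 310.]), array([276., 250.]), array([276., 180.])]
0.14 [array([277., 276.]), array([277., 224.]), array([277., 165.])]
0.16 [array([277., 263.]), array([277., 214.]), array([277., 160.])]
0.2 [array([277., 242.]), array([277., 198.]), array([277., 151.])]
```

```bash
python3 - <<'E'
from cell import kin,env,calibration,camera
from h import *
import json
def snap(n):
    s=env.get_state();c=calibration("wrist");p,d=camera("wrist");cv2.imwrite(f"pics/{n}.png",p)
    np.savez(f"pics/{n}.npz",d=d,tcp=s["tcp_pos"],q=s["orientation"],**c); print(n,s["time"],s["tcp_pos"],s["qpos"].round(2) if hasattr(s["qpos"],"round") else s["qpos"])
env.reach(np.array([.510,-.104,.198]),down(np.deg2rad(86))); snap("wl")
env.reach(np.array([.563,.326,.21]),down(np.deg2rad(86))); snap("wk")
E
```

```text
wl 2.9583 [ 0.51040108 -0.10321327  0.19802651] [-0.38  0.41  0.57  2.05 -0.31  0.77  1.89]
wk 4.6 [0.5637543  0.32372655 0.21015037] [-0.99  0.58  0.53  1.73 -0.36  0.93  1.18]
```

View pics/wl.png

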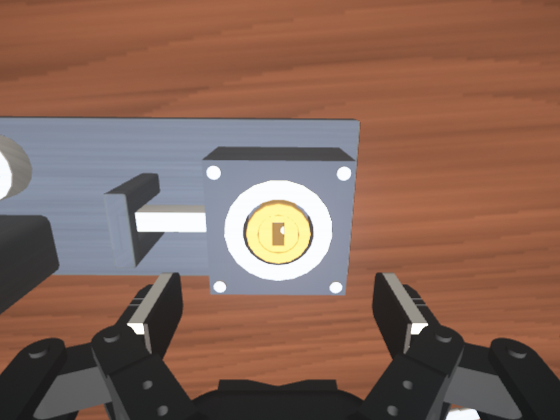

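View pics/wk.png

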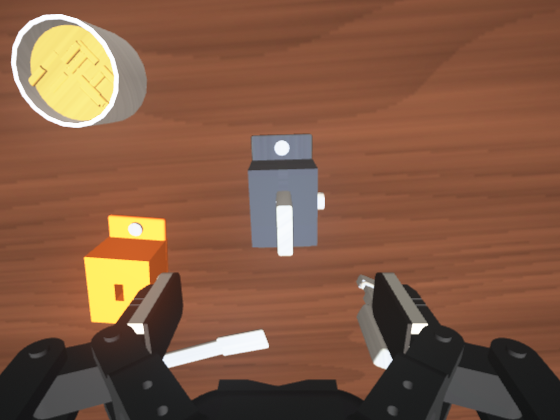

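The wrist view shows the lock slot at about (278,233) and the dark holder's key top at about (285,230). I'll rectify both onto their height planes.

```bash
cat >> h.py <<'E'
def load(n):
    f=np.load(f"pics/{n}.npz"); return cv2.imread(f"pics/{n}.png"),f["d"],dict(f),f["tcp"]
def rect(im,c,x0,y0,z,half=.03,s=1e-4):
    # output: col -> +x , row -> -y
    a=np.arange(-half,half,s); X,Y=np.meshgrid(x0+a,y0-a)
    r,t=w2c(c); Q=np.stack([X,Y,np.full_like(X,z)],-1)@r.T+t
    u=c["fx"]*Q[...,0]/Q[...,2]+c["cx"]; v=c["fy"]*Q[...,1]/Q[...,2]+c["cy"]
    return cv2.remap(im,u.astype(np.float32),v.astype(np.float32),cv2.INTER_CUBIC)
E
python3 - <<'E'
from h import *
L=load("wl");K=load("wk")
for n,(im,d,c,tcp),z,(a,b,e,f) in(("lock",L,.078,(200,350,160,290)),("key",K,.09,(240,330,150,260))):
    c={k:(float(v) if v.ndim==0 else v) for k,v in c.items()}
    P=cloud(d,c); q=P[e:f,a:b].reshape(-1,3); q=q[np.isfinite(q[:,0])]
    h=np.histogram(q[:,2],np.arange(-.01,.11,.004)); print(n,[(round(float(zz),3),int(m)) for m,zz in zip(*h) if m])
r1=rect(L[0],{k:v for k,v in L[2].items()},.510,-.104,.078)
r2=rect(K[0],K[2],.563,.326,.090)
cv2.imwrite("pics/r.png",np.hstack([cv2.resize(r,(400,400)) for r in(r1,r2)]));cv2.imwrite("pics/r1.png",r1);cv2.imwrite("pics/r2.png",r2)
E
```

```text
lock [(-0.002, 212), (0.002, 1), (0.01, 1), (0.014, 279), (0.018, 249), (0.03, 43), (0.034, 62), (0.038, 26), (0.042, 54), (0.046, 79), (0.05, 91), (0.054, 90), (0.058, 187), (0.062, 89), (0.066, 109), (0.07, 604), (0.074, 14814), (0.078, 2432)]
key [(-0.006, 4), (-0.002, 3177), (0.002, 290), (0.006, 348), (0.01, 54), (0.014, 58), (0.018, 63), (0.022, 59), (0.026, 77), (0.03, 157), (0.034, 87), (0.038, 67), (0.042, 2295), (0.046, 2111), (0.05, 4), (0.054, 11), (0.058, 23), (0.062, 21), (0.066, 26), (0.07, 28), (0.074, 22), (0.078, 31), (0.082, 29), (0.086, 523), (0.09, 298)]
```

View pics/r.png

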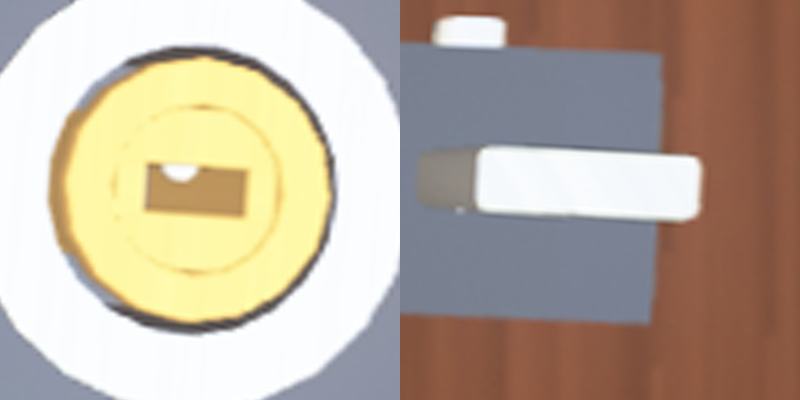

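```bash
cat >> h.py <<'E'
def keyfit(im,c,z=.090,g=(.563,.326)):
    r=rect(im,c,*g,z); m=(r.min(2)>185).astype(np.uint8)
    cs,_=cv2.findContours(m,cv2.RETR_EXTERNAL,cv2.CHAIN_APPROX_NONE)
    k=min((x for x in cs if cv2.contourArea(x)>15000),key=lambda x:abs(cv2.contourArea(x)-34000),default=None)
    if k is None: return None
    (u,v),(w,h),a=cv2.minAreaRect(k)
    if w<h: w,h,a=h,w,a-90
    return g[0]+(u-300)*1e-4,g[1]-(v-300)*1e-4,w/10,h/10,-(a+90)%180-90
def slotfit(im,c,z=.078,g=(.510,-.104)):
    r=rect(im,c,*g,z,half=.012); hsv=cv2.cvtColor(r,cv2.COLOR_BGR2HSV)
    m=((r[...,1]<185)).astype(np.uint8)
    m=cv2.morphologyEx(m,cv2.MORPH_CLOSE,np.ones((7,7)));m=cv2.morphologyEx(m,cv2.MORPH_OPEN,np.ones((15,15)))
    cs,_=cv2.findContours(m,cv2.RETR_EXTERNAL,cv2.CHAIN_APPROX_NONE)
    k=min(cs,key=lambda x:np.linalg.norm(x.mean((0,1))-120))
    (u,v),(w,h),a=cv2.minAreaRect(k)
    if w<h: w,h,a=h,w,a-90
    return g[0]+(u-120)*1e-4,g[1]-(v-120)*1e-4,w/10,h/10,-(a+90)%180-90
E
python3 - <<'E'
from h import *
L=load("wl");K=load("wk")
print(keyfit(K[0],K[2]));print(slotfit(L[0],L[2]))
r=rect(L[0],L[2],.51,-.104,.078,half=.012);print(r[120,::10].tolist())
E
```

```text
(0.5611197570800781, 0.32850730590820315, 33.52642822265625, 9.833822631835938, -2.694284439086914)
(0.5093426597595215, -0.10246256561279296, 14.944338989257812, 7.1869056701660154, -3.7313966751098633)
[[168, 248, 254], [170, 249, 254], [170, 249, 254], [168, 244, 252], [129, 166, 193], [92, 150, 191], [94, 149, 189], [94, 150, 189], [94, 151, 190], [94, 150, 189], [94, 150, 189], [93, 150, 189], [94, 148, 189], [93, 149, 189], [93, 149, 189], [93, 149, 189], [93, 149, 189], [92, 149, 189], [90, 144, 184], [127, 212, 241], [168, 251, 255], [171, 250, 254], [173, 252, 254], [146, 236, 251]]
```

```bash
cat >> h.py <<'E'
def snap(n):
    from cell import env,calibration,camera
    s=env.get_state();c=calibration("wrist");p,d=camera("wrist");cv2.imwrite(f"pics/{n}.png",p)
    np.savez(f"pics/{n}.npz",d=d,tcp=s["tcp_pos"],q=s["orientation"],**c); print(n,round(s["time"],2),s["tcp_pos"].round(4))
    return p,c
E
python3 - <<'E'
from cell import kin,env,calibration,camera
from h import *
env.movel(np.array([.562,.328,.20]),rot=down(np.deg2rad(87.3)));env.dwell(.3)
p,c=snap("wk2"); print(keyfit(p,c)); p,d=camera("top")
s=env.get_state();print(s["force"],s["orientation"],down(np.deg2rad(87.3)))
E
```

```text
wk2 5.2 [0.5622 0.3279 0.2003]
(0.5610940765380859, 0.3284961883544922, 33.577450561523435, 9.737411499023438, -2.815556764602661)
[ 0.84296928  0.80373041 -0.18778823] [1.37705330e-04 2.36155709e-02 9.99721101e-01 7.52483252e-05] [0.         0.02355976 0.99972243 0.        ]
```

```bash
python3 - <<'E'
from cell import kin,env,calibration,camera
from h import *
env.movel(np.array([.5615,.3277,.126]),velocity=.1,stop_force=8)
f0=env.get_state()["force"]
env.grip(.03); env.grip(.0,f_grip=30);env.dwell(.1)
s=env.get_state();print(s["time"],s["tcp_pos"],s["opening"],s["force"]-f0,s["torque"])
p,c=snap("g1"); print(keyfit(p,c)); p,d=camera("scene");cv2.imwrite("pics/s1.png",p[120:240,250:420].repeat(3,0).repeat(3,1))
E
```

```text
7.1667 [0.56151861 0.32783854 0.12603959] 0.009683770247838815 [-0.43450803 -0.02999568  0.75244831] [0.087285   0.01507147 0.02744532]
g1 7.17 [0.5615 0.3278 0.126 ]
(0.5608037139892578, 0.32804040527343753, 33.423089599609376, 9.342540740966797, -2.696721315383911)
```

View pics/s1.png

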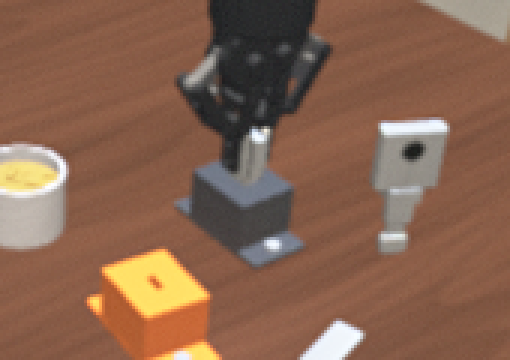

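View pics/g1.png

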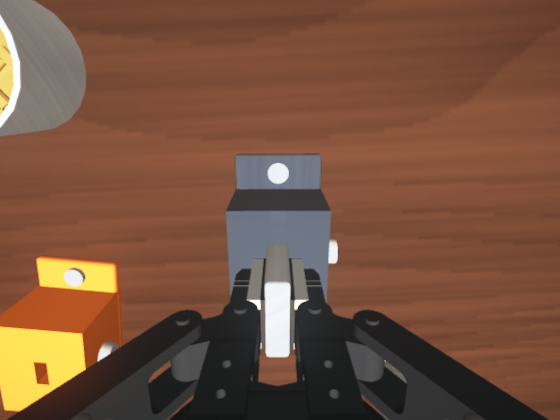

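```bash
python3 - <<'E'
from cell import kin,env,calibration,camera
from h import *
env.grip(0,f_grip=90)
f0=env.get_state()["force"];p=env.get_state()["tcp_pos"]
for dz in(.002,.004,.006,.01,.02,.05):
    env.movel(np.array([.5615,.3278,.126+dz]),velocity=.03 if dz<.015 else .08); s=env.get_state(); print(dz,s["tcp_pos"].round(4),(s["force"]-f0).round(2),round(s["opening"],4))
env.movel(np.array([.5615,.3278,.24]),velocity=.15)
env.dwell(.2);p,c=snap("g2");s=env.get_state();print(keyfit(p,c,z=.204,g=(.5611,.328)),s["force"],s["time"])
E
```

```text
0.002 [0.5614 0.3278 0.128 ] [ 0.24  1.52 -2.33] 0.0087
0.004 [0.5612 0.3278 0.1298] [-1.43  1.5  -3.37] 0.0088
0.006 [0.561  0.3278 0.1317] [-2.05  1.29 -6.4 ] 0.0092
0.01 [0.5613 0.3277 0.1362] [-1.87  1.5  -5.76] 0.0087
0.02 [0.5622 0.3277 0.1475] [-1.01  0.49 -2.13] 0.009
0.05 [0.5618 0.3276 0.1766] [ 0.47  0.4  -2.26] 0.0089
g2 10.09 [0.5609 0.3275 0.2386]
(0.558946697998047, 0.3277642333984375, 33.14474792480469, 9.264894104003906, -2.687000036239624) [-0.00652987 -0.10678748 -0.88006899] 10.1417
```

View pics/g2.png

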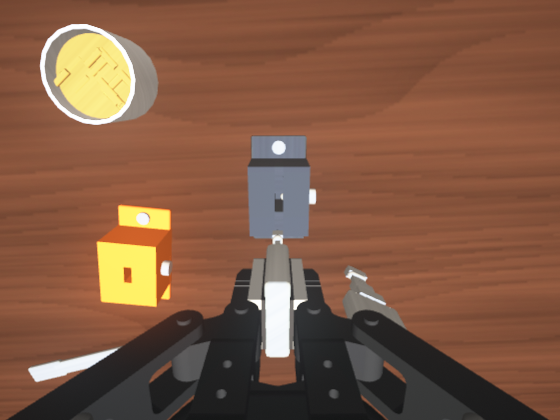

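```bash
python3 - <<'E'
from cell import kin,env,calibration,camera
from h import *
im,d,c,tcp=load("g2")
print(keyfit(im,c,z=tcp[2]-.036,g=(.5611,.328)))
env.reach(np.array([.510,-.1027,.250]),down(np.deg2rad(86.0)))
env.movel(np.array([.510,-.1027,.2150]),velocity=.1,rot=down(np.deg2rad(86.0)))
env.dwell(.3);p,c=snap("l1");s=env.get_state()
print(s["time"],s["qpos"].round(2),s["force"].round(2),s["tcp_pos"]);print(keyfit(p,c,z=s["tcp_pos"][2]-.036,g=(.5095,-.1025)))
print(slotfit(p,c,g=(.5095,-.1025)))
r=rect(p,c,.5095,-.1025,.078);cv2.imwrite("pics/l1r.png",r)
cv2.imwrite("pics/l1c.png",cv2.resize(p[130:370,180:380],(600,720)[:2] and (500,600),interpolation=cv2.INTER_CUBIC))
E
```

```text
(0.5599693939208985, 0.3277176696777344, 33.56598815917969, 9.378112030029296, -2.658252239227295)
l1 12.53 [ 0.5103 -0.1027  0.2155]
12.5833 [-0.47  0.4   0.7   2.04 -0.35  0.82  1.93] [ 0.11 -0.14 -0.69] [ 0.51019024 -0.10270208  0.21538256]
(0.5095705932617187, -0.1024409942626953, 33.80431213378906, 9.467574310302734, -3.98119854927063)
(0.5095581512451172, -0.10247636108398436, 15.411590576171875, 7.403704071044922, -3.7722837924957275)
```

View pics/l1c.png

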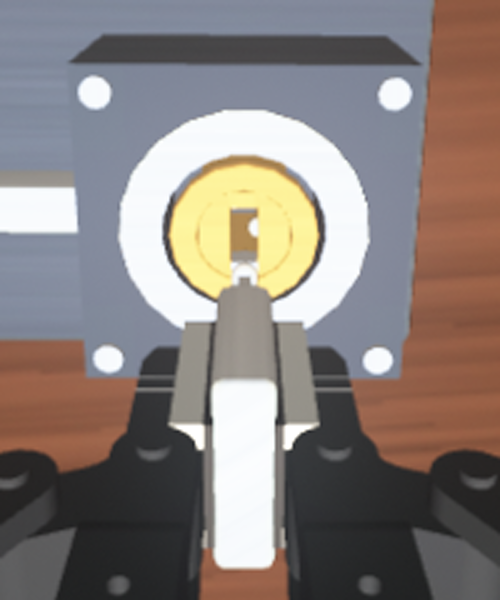

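View pics/l1r.png

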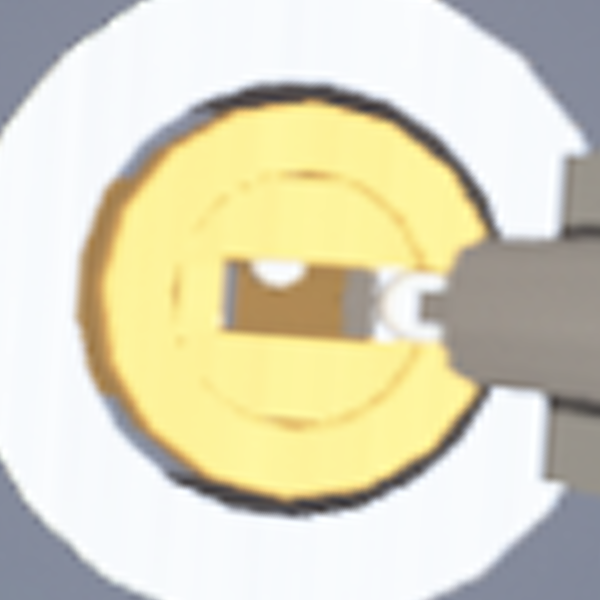

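Key bow (0.5096,-0.1024, yaw -4.0°) and slot (0.5096,-0.1025, yaw -3.8°) line up to within 0.2 mm. Inserting under force watch.

```bash
python3 - <<'E'
from cell import kin,env,calibration,camera
from h import *
f0=env.get_state()["force"]
for z in(.196,.190,.184):
    st=env.movel(np.array([.510,-.1027,z]),velocity=.05,stop_force=8,rot=down(np.deg2rad(86.1)));s=env.get_state()
    print(z,st,s["tcp_pos"].round(4),(s["force"]-f0).round(2),s["torque"].round(2),round(s["time"],2))
    if st: break
p,c=snap("l2");cv2.imwrite("pics/l2c.png",cv2.resize(p[130:370,180:380],(500,600),interpolation=cv2.INTER_CUBIC))
E
```

```text
0.196 False [ 0.5098 -0.1028  0.1957] [-0.36  0.93 -0.13] [ 0.    0.07 -0.03] 13.12
0.19 False [ 0.5099 -0.1027  0.1898] [ 0.51  0.16 -0.9 ] [ 0.   -0.06  0.03] 13.38
0.184 False [ 0.5099 -0.1026  0.1836] [ 0.73  0.15 -0.33] [-0.02 -0.08 -0.03] 13.65
l2 13.65 [ 0.5099 -0.1026  0.1836]
```

View pics/l2c.png

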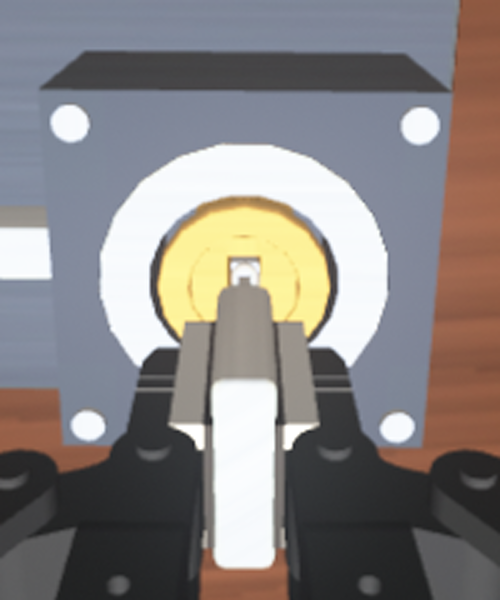

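The blade is entering the slot freely. Next I'll push it home, rocking the yaw as it goes.

```bash
python3 - <<'E'
from cell import kin,env,calibration,camera
from h import *
f0=np.zeros(3);y0=np.deg2rad(86.1);sg=1
z=.184;tcp=[]
while z>.1585 and env.get_state()["time"]<24:
    z=max(z-.0025,.158);sg=-sg
    st=env.movel(np.array([.510,-.1027,z]),velocity=.02,stop_force=22,rot=down(y0+sg*.03));s=env.get_state()
    print(round(z,4),st,s["tcp_pos"].round(4),s["force"].round(2),s["torque"].round(2),round(s["time"],2))
    if s["force"][2]>30: break
E
```

```text
0.1815 False [ 0.5099 -0.103   0.1815] [-0.72 -1.56 -0.92] [-0.25  0.23 -0.  ] 13.97
0.179 False [ 0.51   -0.1033  0.1792] [-2.65 -1.96  2.16] [-0.71  0.49 -0.01] 14.25
0.1765 False [ 0.5098 -0.1032  0.1764] [-1.57 -3.96 -1.18] [-1.05  0.35  0.01] 14.53
0.174 False [ 0.51   -0.1033  0.1742] [-1.95 -4.48  1.8 ] [-1.19  0.6   0.01] 14.8
0.1715 False [ 0.5099 -0.1032  0.1715] [-2.4  -5.44  0.02] [-1.26  0.51 -0.01] 15.07
0.169 False [ 0.51   -0.1028  0.1691] [-1.24 -3.38 -0.4 ] [-0.82  0.38 -0.  ] 15.35
0.1665 False [ 0.51   -0.1021  0.1664] [-1.01 -1.85  0.07] [-0.31  0.4   0.  ] 15.62
0.164 False [ 0.51   -0.1022  0.1638] [-1.18 -1.24 -2.61] [-0.13  0.18 -0.05] 15.9
0.1615 False [ 0.5101 -0.1024  0.1618] [-3.53 -1.92  5.1 ] [-0.04  0.68 -0.1 ] 16.18
0.159 False [ 0.5098 -0.1025  0.159 ] [-2.8  -1.47  0.77] [-0.13  0.53 -0.09] 16.45
0.158 False [ 0.51   -0.1025  0.158 ] [-2.52 -1.03  3.66] [-0.13  0.66 -0.1 ] 16.7
```

```bash
python3 - <<'E'
from cell import kin,env,calibration,camera
from h import *
y0=np.deg2rad(86.1);sg=1
z=.158
for i in range(6):
    z-=.001;sg=-sg
    st=env.movel(np.array([.510,-.1025,z]),velocity=.015,stop_force=25,rot=down(y0+sg*.03));s=env.get_state()
    print(round(z,4),st,s["tcp_pos"].round(4),s["force"].round(2),s["torque"].round(2),round(s["time"],2))
    if s["force"][2]>18: break
env.movel(np.array([.510,-.1025,z]),velocity=.015,rot=down(y0));env.dwell(.1)
s=env.get_state();print(s["tcp_pos"],s["force"],s["opening"],s["time"])
p,c=snap("l3");cv2.imwrite("pics/l3c.png",cv2.resize(p[130:370,180:380],(500,600),interpolation=cv2.INTER_CUBIC))
print(keyfit(p,c,z=.122,g=(.5095,-.1025)))
P=cloud(np.load("pics/l3.npz")["d"],c)
q=P[300:345,272:284].reshape(-1,3);print(np.nanmedian(q,0))
p,d=camera("scene");cv2.imwrite("pics/s3.png",p[160:300,60:220].repeat(4,0).repeat(4,1))
E
```

```text
0.157 False [ 0.51   -0.1026  0.1578] [-6.49  0.29 14.78] [0.14 1.44 0.05] 16.95
0.156 False [ 0.5101 -0.1028  0.1577] [-8.66 -0.07 24.56] [ 0.22  2.11 -0.06] 17.2
[ 0.51014335 -0.10273997  0.15768427] [-10.15222977   1.14793594  25.86134204] 0.008999854235938574 17.55
l3 17.55 [ 0.5101 -0.1027  0.1577]
(0.509144189453125, -0.10242246093749999, 33.5364501953125, 9.425823974609376, -3.881976842880249)
[ 0.5100272  -0.10233681  0.12176511]
```

View pics/l3c.png

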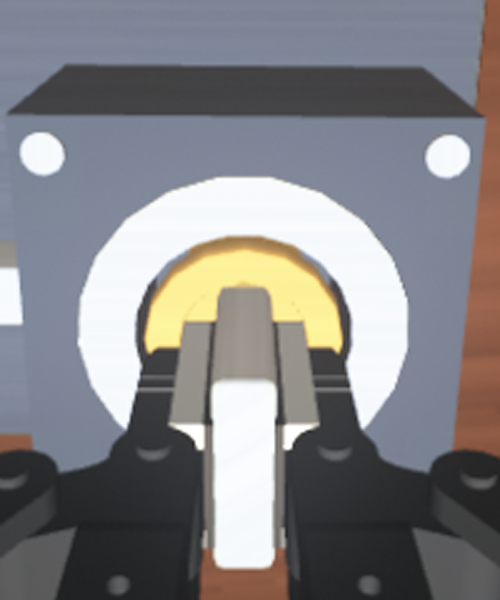

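View pics/s3.png

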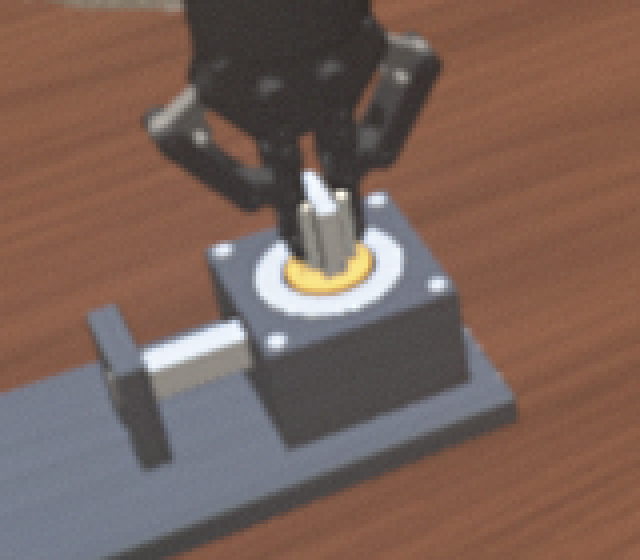

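Key is home: force rises against the shoulder and the bow top is at 0.122 m as it should be. Easing the push and turning clockwise about the lock axis.

```bash
python3 - <<'E'
from cell import kin,env,calibration,camera
from h import *
y0=np.deg2rad(86.1);A=np.array([.5092,-.1025]);o=np.array([.0008,-.0002])
def tgt(a,z=.1570):
    c,s=np.cos(-a),np.sin(-a); return np.r_[A+np.array([c*o[0]-s*o[1],s*o[0]+c*o[1]]),z],down(y0-a)
for a in(0,.1,.2,.4,.6,.8,1.0,1.2,1.4,1.5,1.56):
    p,r=tgt(a);env.movel(p,velocity=.01,rot=r);s=env.get_state()
    q=s["orientation"];M=R.from_quat([q[1],q[2],q[3],q[0]]).as_matrix();yaw=np.arctan2(M[1,1],M[0,1])
    print(a,round(y0-yaw,3),s["tcp_pos"].round(4),s["force"].round(1),s["torque"].round(2),round(s["time"],2),s["qpos"][6].round(2))
    if np.linalg.norm(s["force"])>45: break
E
```

```text
0 -0.0 [ 0.51   -0.1027  0.1578] [-5.4  0.3 14.4] [ 0.1   1.31 -0.06] 17.9 2.0
0.1 0.1 [ 0.51   -0.1027  0.1578] [-5.2  0.4 14.4] [0.21 1.47 0.04] 18.15 1.92
0.2 0.2 [ 0.51   -0.1028  0.1578] [-5.  -0.1 15. ] [0.15 1.41 0.04] 18.4 1.85
0.4 0.399 [ 0.51   -0.1029  0.1578] [-6.8  0.7 13.7] [0.21 1.32 0.08] 18.75 1.69
0.6 0.599 [ 0.5099 -0.1031  0.1578] [-5.9  0.1 14.9] [0.15 1.36 0.09] 19.1 1.53
0.8 0.799 [ 0.5098 -0.1033  0.1579] [-5.7  0.4 15.2] [0.13 1.33 0.02] 19.45 1.38
1.0 0.999 [ 0.5097 -0.1034  0.1578] [-5.7  0.5 15.5] [0.13 1.38 0.1 ] 19.8 1.22
1.2 1.199 [ 0.5095 -0.1035  0.1578] [-6.3  0.2 15.3] [0.13 1.42 0.09] 20.15 1.07
1.4 1.399 [ 0.5093 -0.1036  0.1578] [-6.5 -0.2 16.2] [0.15 1.44 0.1 ] 20.5 0.91
1.5 1.499 [ 0.5091 -0.1036  0.1578] [-7.2  0.7 15.2] [0.12 1.39 0.11] 20.75 0.84
1.56 1.559 [ 0.5091 -0.1036  0.1578] [-5.6  0.8 16.3] [0.13 1.37 0.13] 21.0 0.79
```

```bash
python3 - <<'E'
from cell import kin,env,calibration,camera
from h import *
y0=np.deg2rad(86.1);A=np.array([.5092,-.1025]);o=np.array([.0008,-.0002])
def tgt(a,z=.1570):
    c,s=np.cos(-a),np.sin(-a); return np.r_[A+np.array([c*o[0]-s*o[1],s*o[0]+c*o[1]]),z],down(y0-a)
for a in(1.59,1.62,1.65,1.68):
    p,r=tgt(a);env.movel(p,velocity=.01,rot=r);env.dwell(.15);s=env.get_state()
    q=s["orientation"];M=R.from_quat([q[1],q[2],q[3],q[0]]).as_matrix();yaw=np.arctan2(M[1,1],M[0,1])
    print(a,round(y0-yaw,3),s["tcp_pos"].round(4),s["force"].round(1),s["torque"].round(2),round(s["time"],2))
    if s["torque"][2]>.35: break
p,c=snap("t1")
print(keyfit(p,c,z=.122,g=(.5095,-.1025)))
p,d=camera("scene");cv2.imwrite("pics/s4.png",p[160:300,60:220].repeat(4,0).repeat(4,1))
p,d=camera("top");cv2.imwrite("pics/t4.png",p)
E
```

```text
1.59 1.589 [ 0.509  -0.1037  0.1578] [-6.5  0.1 14.7] [0.12 1.33 0.08] 21.4
1.62 1.619 [ 0.509  -0.1036  0.1578] [-6.4  0.3 15.6] [0.08 1.42 0.14] 21.8
1.65 1.649 [ 0.5089 -0.1036  0.1578] [-6.5  1.3 15.7] [0.13 1.5  0.05] 22.2
1.68 1.679 [ 0.5089 -0.1036  0.1579] [-6.7  0.5 15.4] [0.09 1.53 0.17] 22.6
t1 22.6 [ 0.5089 -0.1036  0.1579]
(0.509249429321289, -0.10636299438476562, 43.18287048339844, 11.462348937988281, 84.00049257278442)
```

View pics/s4.png

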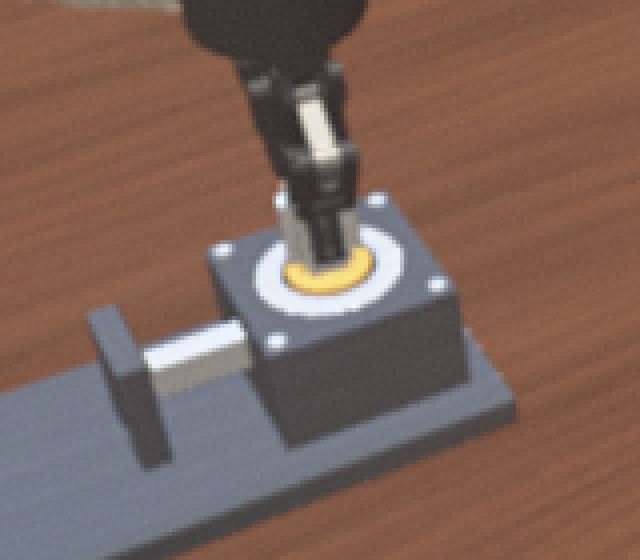

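View pics/t1.png

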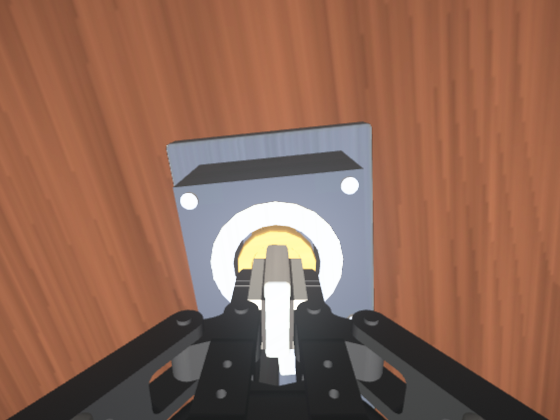

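View pics/t4.png

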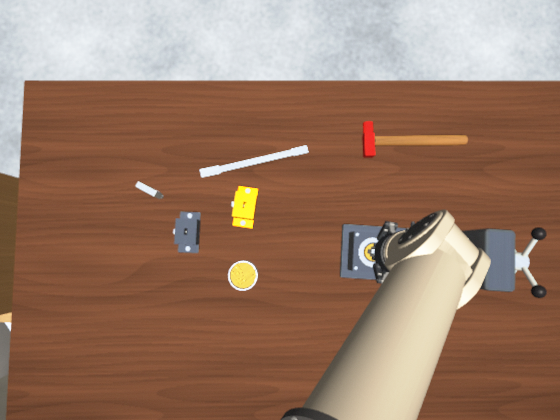

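The scene crop still shows the bolt reaching its keeper, and torque hasn't shown a clear stop yet. I'll check whether the bow has twisted in the pads.

```bash
python3 - <<'E'
from h import *
ims=[cv2.resize(cv2.imread(f"pics/{n}.png")[225:375,230:325],(380,600),interpolation=cv2.INTER_CUBIC) for n in("l3","t1")]
cv2.imwrite("pics/cmp.png",np.hstack(ims))
E
```

```text
(no output)
```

View pics/cmp.png

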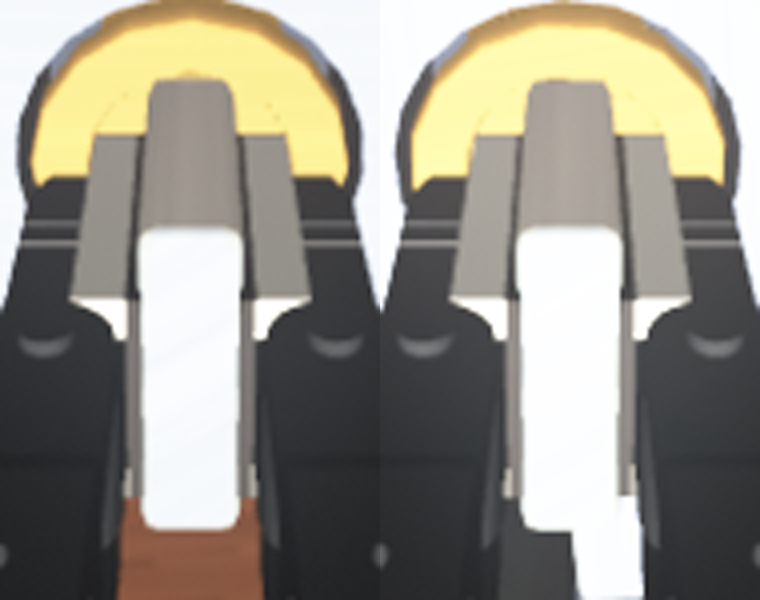

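```bash
python3 - <<'E'
from cell import kin,env,calibration,camera
from h import *
y0=np.deg2rad(86.1);A=np.array([.5092,-.1025]);o=np.array([.0008,-.0002])
def tgt(a,z=.1570):
    c,s=np.cos(-a),np.sin(-a); return np.r_[A+np.array([c*o[0]-s*o[1],s*o[0]+c*o[1]]),z],down(y0-a)
for a in(1.70,1.72,1.74,1.76):
    p,r=tgt(a);env.movel(p,velocity=.01,rot=r)
    T=[]
    for i in range(5): env.dwell(.03);T.append(env.get_state()["torque"][2])
    s=env.get_state();q=s["orientation"];M=R.from_quat([q[1],q[2],q[3],q[0]]).as_matrix();yaw=np.arctan2(M[1,1],M[0,1])
    print(a,round(y0-yaw,4),s["force"].round(1),np.mean(T).round(3),round(s["time"],2),s["joint_torque"][6].round(2))
    if np.mean(T)>.4: break
E
```

```text
1.7 1.6986 [-6.1  0.4 16. ] 0.272 23.17 -0.25
1.72 1.7182 [-6.8  0.5 16.6] 0.366 23.58 -0.35
1.74 1.7379 [-7.   0.1 16. ] 0.444 24.0 -0.44
```

Torque is now climbing steeply (0.12 → 0.27 → 0.44 N m), so the barrel is on its hard stop. One last look at the bolt, the grip and the surroundings.

```bash
python3 - <<'E'
from cell import env,camera
from h import *
env.dwell(.5);s=env.get_state();print(s["time"],s["tcp_pos"],s["force"],s["torque"],s["opening"])
p,d=camera("scene");cv2.imwrite("pics/s5.png",p[160:300,60:220].repeat(4,0).repeat(4,1))
o=cv2.imread("pics/scene0.png");df=np.abs(p.astype(int)-o).max(2)
print([ (n,int((df[e:f,a:b]>60).sum())) for n,(a,b,e,f) in dict(tin=(238,275,165,203),lever=(280,372,228,308),hammer=(85,240,330,420),orange=(278,325,203,246),big=(372,400,155,206)).items()])
p,c=snap("t5")
E
```

```text
24.5 [ 0.50880691 -0.10345911  0.15785596] [-6.72798743  1.16806678 17.32712789] [0.21730481 1.54298492 0.46953615] 0.008989389768356882
[('tin', 0), ('lever', 0), ('hammer', 0), ('orange', 0), ('big', 0)]
t5 24.55 [ 0.5088 -0.1034  0.1578]
```

View pics/s5.png

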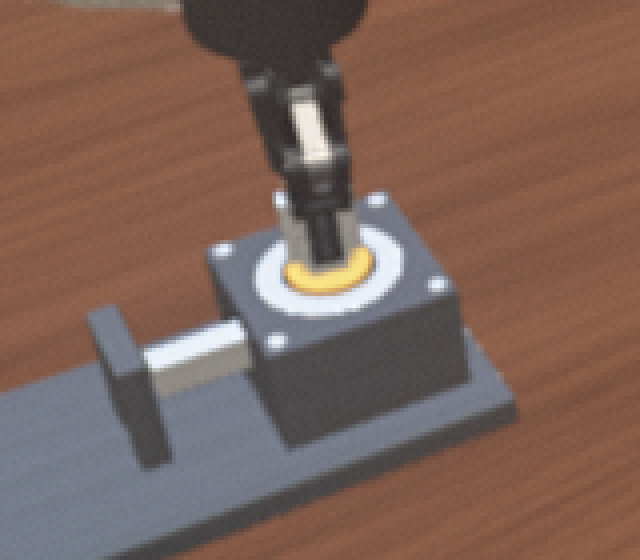

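View pics/t5.png

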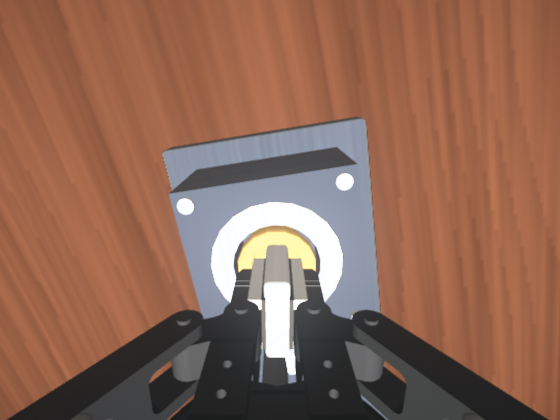

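```bash
python3 - <<'E'
from cell import job
job.job_done()
E
```

```text
the job is handed in; nothing more can be done
```

I pulled the key from the dark steel holder, pushed it home in the lock and turned it clockwise until it hit the stop. I handed the job in at about 24.6 s, with the key still gripped, pressed down and held turned. No verdict was reported.

**Last checks**
- **Pull:** the key came out with a straight pull of about 6 N, within the stated 4 to 14 N.
- **Key home:** the shoulder met a firm stop under a 25 N push. The bow top measured 0.122 m, as it should for a seated key. At hand-in it was still pressed down with about 17 N.
- **Turn:** the tool had turned 1.74 rad. The stop torque began at about 1.66 rad, slightly past the expected 1.62, and reached 0.47 N m. A close-up at 1.68 rad showed no slip of the key in the jaws.
- **Surroundings:** the scene camera shows no change at the tin, tyre lever, hammer, orange holder or large key.

**What did not agree:** the bolt bar on the press looks the same in the scene camera before and after the turn. I therefore could not confirm by eye that it drew back. The turn angle and the stop torque are the only evidence that it did.

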